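# Brace the paste jar and twist off its cap

## Robot

A 7-joint arm with a two-finger parallel gripper is mounted at the origin on a cart in front of the work surface, level with it; the furniture and walls round the work are solid. World frame = base frame: x ahead of the robot, y to its left, z up, the work surface at z = 0. Lengths are in m, angles in rad, forces in N, time in s.
With the tool pointing down it reaches from about 0.4 to 0.85 m from the base axis. Payload 6.9 kg.
Tool frame: the origin (TCP) lies midway between the tips of the shut fingers; the grasp point (between the pads) lies 19 mm behind it; z points along the fingers, y is the line along which they close (so a half turn about z gives the same grasp; the last joint's range is limited). The gripper opens to 85 mm and grips with 20 to 120 N. Pads are 22 mm wide; open, the fingers measure 114 mm over their backs; the gripper's body (76 mm by 85 mm) begins 54 mm behind the grasp point. The pads swing forward as they close: fully open they stand 13 mm farther back than shut.
Start: joints at [1.228, 0.507, -0.238, 1.5, 0.126, 1.149, -0.155], TCP at [0.271, -0.563, 0.231] pointing down, gripper open.
Joint ranges: [-3.08, 3.08], [-0.24, 2.05], [-1.43, 1.35], [0, 2.5], [-1.52, 4.66], [0.17, 1.96], [-2.89, 2.89]. Speed limits (rad/s): [2.39, 2.39, 3.14, 3.14, 3.14, 3.14, 3.14].

## Interface

Orientations are given as a unit quaternion [w, x, y, z].
In Python, from plant import r gives the robot as it stands.
- The arm moves only by the tool apply_moves, never from a script. Its argument "series" is a list of rows, each a list of 3 entries, a list of its own where there are three numbers: the finger opening in mm, from 0 to 85.4, then the shift along the tool's x, y, z in units of 40 mm (1.0 is 40 mm), then the turn, a rotation vector about the tool's x, y, z in degrees. In form: [[hand, [tx, ty, tz], [rx, ry, rz]], ...]. A call has 1 to 10 rows; each row shifts and turns the commanded pose from where the row before left it, along the tool's axes as they then stand; what a row does not reach is not made up. A row lasts 1/12 s, in which the tool goes at most 41.7 mm and 7.16 degrees, less where a joint would pass 70% of its speed; a pose out of reach is approached as far as the arm can. A call is refused whole if a number of a shift passes 1 or a number of a turn 7.16, either way. A call with a gripper value outside its range is refused whole. The fingers move at their own pace and stop on an object; "grip_force" is the grip in N (left out, the last holds). Time passes only in rows, so rows that do not move let the fingers close. It gives the time, the measured TCP pose, the force, the opening and the grip force at its end, in the units of the state.
- r.observe(): the state, without advancing time (a new reading comes with each control period).
- r.grab_frame(name): name is "scene" or "top" or "wrist"; returns the picture (480x640x3 uint8, red, green, blue); there is no depth.
- r.get_calibration(name): a dict with "vertical_fov" (degrees; the focal length in pixels is half the picture's height over the tangent of half this angle, whatever the lens; pixels are square), "cx", "cy" (the principal point, pixels), "rvec" (rotation vector, rad) and "tvec" (3), from world to camera coordinates, as OpenCV has them; the wrist camera has in their place "T_tool_cam" (4x4, takes a point from camera to tool coordinates, whose origin is the TCP and whose axes are the flange's). Camera axes: x right, y down, z forward; pixel columns grow to the right and rows downward; lengths in m; the calibration is good to about 2 mm. The wrist camera is an equidistant fisheye: a pixel r from the principal point sees the ray r / f radians off the axis. A picture is of the moment at which its call begins: read the wrist's pose just before it. get_calibration takes no time and is no camera call.
- r.sign_off(): hands the job in; it is judged then, once.
Trained networks look in the newest picture that a camera, given by its name, has taken for a name from the list of things; names that differ only in an ending like _2 or _b are one class to them, and where a whole thing is asked for, a point or a joint stands for the part that bears it (a point fixed in the world has none). Each returns a list of dicts, best first, with "score" (0 to 1); they miss things now and then, are a little off and sometimes report something else, mostly with a low value. They report only what shows in the picture. A call takes as long as a camera call. They do not tell look-alikes from the thing itself.
- r.boxes_of(camera, target): "extent" ([centre column, centre row, width, height] in pixels, round what is visible of it).
- r.silhouettes(camera, target): "region" (480x640 bool, what is visible of it) and "extent" ([centre column, centre row, width, height] in pixels, round what is visible of it).
- r.pinpoint(camera, target): "at" ([row, column] in pixels: a listed point, or the origin of a listed thing).
The state is a dict: "time_s": time; "joint_pos": joint angles; "qvel": joint speeds; "joint_efforts": joint torques, N m; "tool_pos": TCP position; "orientation": TCP orientation; "wrist_force": force on the tool from outside, world axes, zero at the start; "wrist_torque": the same for the moment, N m; "finger_gap": opening from 0.0 (shut) to 1.0 (fully open); "grip_force": force on a finger pad.
Only numpy, scipy, OpenCV 4.12 (cv2) and the standard library are available. Lean on these libraries where they do the work, as an engineer would, in place of code of your own. Each camera call takes 0.05 s, during which the arm holds its last target. There are 200 camera calls.

## Task

Push the square paste jar across the desk, keeping it standing on the desk, until it is fully home in the low three-sided brace, so that the brace can stop it turning. Then unscrew the tight cap (counterclockwise from above), stop turning once the threads have let go, lift the cap straight up and finish while still holding it level over the jar's mouth, with about 2 cm of air between the jar's rim and the cap's lower edge. Leave the jar home in the brace and do not disturb the ink pad, the eraser and the binder clip near by.

Things in the scene. Friction and masses are not known exactly. Their poses are not given: they have to be found in the camera images.
- jar: Loose white plastic jar, empty, 0.4 kg (+-25 %). Square body 64 x 64 mm, 58 high, 6 mm rounded edges; shoulder up to 63 mm; round neck 42 mm across, rim 84 mm above the underside. Origin: centre of the underside; z up, x and y square to the sides. Starts before the brace's mouth, 90 to 120 mm short of home, up to 15 mm aside, its x within 0.25 rad of the brace's x.
- cap: Round aluminium screw cap, 60 mm across (61 over its grip ribs), 22 high, 60 g, a loose body. Origin: centre of its lower edge, z up. Screwed on, lower edge 69.5 and flat top 91.5 mm above the jar's underside; 7 mm free below it down to the shoulder. Tight: takes 0.15 to 0.5 N m (a 16 N sprung liner under its roof), less as it turns, mostly more than the jar's grip on the desk.
- cap_mark (a point): End of the raised rib on the cap's top: 26 mm from centre on the cap's x axis, 22 mm above its origin. Starts along the jar's x axis or up to 0.17 rad counterclockwise of it. Threads (3 lugs) let go once the mark stands 55 degrees counterclockwise of the jar's x and stay free to 100. In the brace the jar may follow the cap up to 8 degrees. The loosened cap may rise 1 to 3 mm.
- brace: Fixed dark steel brace, three walls 26 mm high, no floor. Origin: on the desk, where the jar's origin is when home; x from the mouth to the back wall (pushing direction), z up. Back wall inner face x = +33 mm, outer +49. Side walls' inner faces y = +-34.5 (69 apart), 18 thick, x = -21 to +41; beyond, flared lips widen the mouth to 102 mm inside at x = -48.
- ink: Bystander: round ink pad, 70 x 66 x 19 mm, loose, on the desk left of the brace. Origin: centre of its underside.
- rubber_block: Bystander: small eraser, 22 x 44 x 13 mm, loose, right of the brace. Origin: centre of its underside. Farther right a fixed partition closes the desk; it runs from the right of the robot to behind the brace, its top 0.36 m above the desk, and the arm may start beyond it.
- clip: Bystander: black binder clip, 41 x 69 x 21 mm, loose, to the right of the jar's path. Origin: centre of its underside.
There are look-alikes about, which are no part of the job. What is shaped like the jar but red is not meant.

How it is judged:
On the way, in this order (a step that is already met when the one before it is completed fails the run):
1. the jar stands home in the brace with its cap still screwed on (x of jar in the frame of brace between -0.01 and 0.008 m and y of jar in the frame of brace between -0.007 and 0.007 m and angle between the x axis of jar and the x axis of brace, either way round below 0.2 rad and height (world z) of jar below 0.004 m and angle between jar's own z axis and vertical below 0.06 rad and z of cap in the frame of jar below 0.074 m and x of cap_mark in the frame of jar above 0.018 m), for 0.2 s.
2. the cap has been unscrewed with the jar home in the brace (x of jar in the frame of brace between -0.01 and 0.008 m and y of jar in the frame of brace between -0.007 and 0.007 m and angle between the x axis of jar and the x axis of brace, either way round below 0.2 rad and height (world z) of jar below 0.004 m and angle between jar's own z axis and vertical below 0.06 rad and x of cap_mark in the frame of jar below 0.018 m and y of cap_mark in the frame of jar above 0 m and horizontal distance between cap and jar below 0.02 m).
At the end, for the whole second after the job is handed in: Jar upright on the desk and home in the brace (-10 to +8 mm along, 7 mm across, 0.2 rad). Fingers hold the cap still, level within 0.2 rad, centred over the jar within 15 mm, lower edge 5 to 45 mm above the rim, touching only the fingers, turned at most 130 degrees from the jar's x axis (x of jar in the frame of brace between -0.01 and 0.008 m and y of jar in the frame of brace between -0.007 and 0.007 m and angle between the x axis of jar and the x axis of brace, either way round below 0.2 rad and height (world z) of jar below 0.004 m and angle between jar's own z axis and vertical below 0.06 rad and z of cap in the frame of jar between 0.089 and 0.129 m and horizontal distance between cap and jar below 0.015 m and angle between cap's own z axis and vertical below 0.2 rad and x of cap_mark in the frame of jar above -0.017 m and y of cap_mark in the frame of jar above 0 m and contact force between cap and jar below 0.1 N and contact force between the fingers and cap above 2 N and contact force between the fingers and jar below 0.3 N and linear speed of cap below 0.03 m/s and linear speed of jar below 0.02 m/s); the arm keeps its last pose, push and grip.
It fails at once if the jar is lifted off the desk (height (world z) of jar above 0.01 m).
It fails at once if the jar is tipped (angle between jar's own z axis and vertical above 0.25 rad).
It fails at once if a bystander (ink) is disturbed (distance of ink from where it was at the start of the episode above 0.02 m).
It fails at once if a bystander (rubber_block) is disturbed (distance of rubber_block from where it was at the start of the episode above 0.02 m).
It fails at once if a bystander (clip) is disturbed (distance of clip from where it was at the start of the episode above 0.02 m).
It also fails if it takes over 69 s, if anything falls off the work surface, if the arm or the gripper's body presses on something with over 40 N, if the wrist force passes 120 N, or if a joint passes its speed limit or range.

## Working session

There is one attempt and no reset: what is moved stays moved. The work goes in short steps, Python scripts to look and compute and a tool call to move; the robot and the scene stay as the last step left them, time stands still between calls to the robot, and variables do not carry over. Pictures are saved under pics/ and viewed, at most 10 in all, crops included, and the job is handed in when it is done.

Besides the shell and the picture viewer there is one more tool, called after "Call:" by a JSON object that holds its "method" and its "body", one argument or row to a line. apply_moves: Moves the arm, as the interface text tells. Its arguments: {"type":"object","properties":{"series":{"type":"array","items":{"type":"array"}},"grip_force":{"type":"number"}},"required":["series"]}

```bash
ls; mkdir -p pics; python3 - <<'E'
from plant import r
import cv2
print(r.observe())
for n in ("scene","top"):
    im=r.grab_frame(n); cv2.imwrite(f"pics/{n}0.png",im[:,:,::-1]); print(n,r.get_calibration(n))
    for t in ("jar","cap","cap_mark","brace","ink","rubber_block","clip"):
        print(t,[(round(d['score'],2),[round(float(x)) for x in d['at']]) for d in r.pinpoint(n,t)][:4])
print(r.get_calibration("wrist"))
E
```

```text
pics
{'time_s': 0.0, 'joint_pos': array([ 1.2275153 ,  0.50832001, -0.23748554,  1.50114189,  0.12567737,
        1.14890643, -0.15483131]), 'qvel': array([-1.72187589e-03,  6.11938487e-04, -5.08131232e-04, -1.27067281e-03,
        1.72732817e-03,  7.43257306e-04,  3.53674044e-06]), 'joint_efforts': array([-7.11381454e-04, -6.20605159e+01, -2.18705826e+00, -2.49660194e+01,
        1.26741064e-02,  1.19734561e-02,  3.30375974e-05]), 'tool_pos': array([ 0.27086172, -0.56269039,  0.23043626]), 'orientation': array([-8.69021359e-04,  9.74935807e-01,  2.22484540e-01, -2.16864196e-04]), 'wrist_force': array([ 0.11645072, -0.25527098,  0.41147807]), 'wrist_torque': array([0.02872233, 0.01262648, 0.02052822]), 'grip_force': 0.0, 'finger_gap': 0.9972661275927305}
scene {'vertical_fov': 46.33355749988133, 'cx': 320.9621710391979, 'cy': 243.60816189612663, 'rvec': array([ 0.95564472, -2.55577951,  0.94201613]), 'tvec': array([0.44760447, 0.23064846, 0.76479148])}
jar [(0.69, [406, 310]), (0.62, [293, 323])]
cap [(0.74, [266, 321])]
cap_mark [(0.59, [252, 305])]
brace [(0.78, [280, 251])]
ink [(
[... 272 characters left out ...]
678])}
jar [(0.59, [238, 308])]
cap [(0.76, [233, 308]), (0.73, [240, 310])]
cap_mark [(0.95, [221, 304])]
brace [(0.86, [187, 281])]
ink [(0.9, [228, 228])]
rubber_block [(0.59, [174, 333])]
clip [(0.57, [226, 362]), (0.37, [240, 308]), (0.19, [235, 307])]
{'vertical_fov': 65.70646984690485, 'cx': 319.4712942144101, 'cy': 233.69413522139513, 'T_tool_cam': array([[ 1.98524964e-04, -9.58205358e-01, -2.86081198e-01,
         7.33527555e-02],
       [ 9.99999878e-01,  3.19794790e-04, -3.77180123e-04,
         4.30113935e-04],
       [ 4.52903291e-04, -2.86081088e-01,  9.58205305e-01,
        -1.42861451e-01],
       [ 0.00000000e+00,  0.00000000e+00,  0.00000000e+00,
         1.00000000e+00]])}
```

View pics/scene0.png

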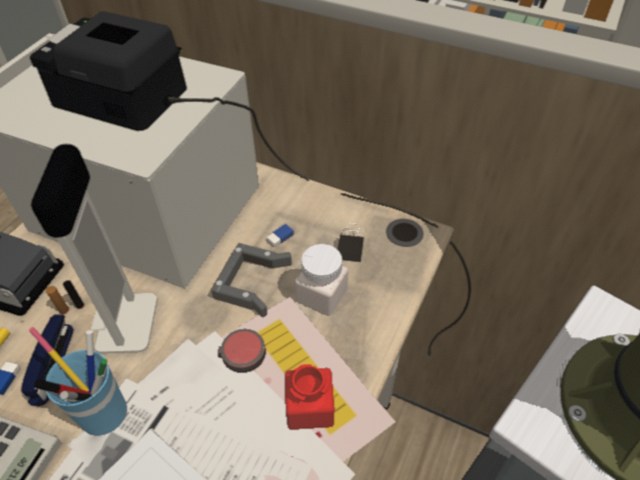

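View pics/top0.png

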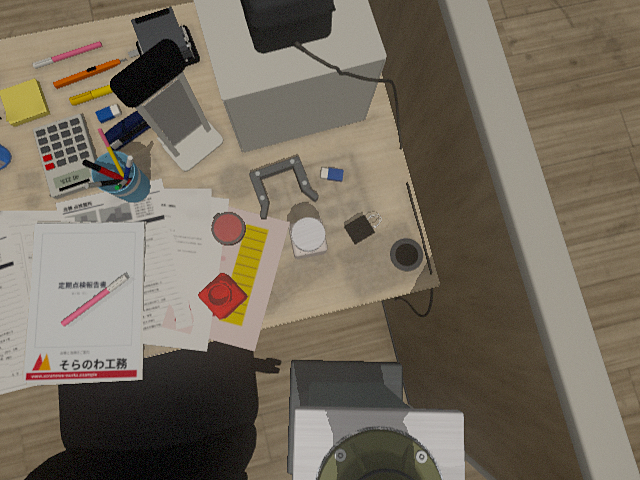

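```bash
cat > h.py <<'E'
import numpy as np, cv2
from scipy.spatial.transform import Rotation as R
from scipy.optimize import least_squares
from plant import r
def cam(n):
    c=r.get_calibration(n); f=240/np.tan(np.radians(c["vertical_fov"])/2)
    if n=="wrist":
        o=r.observe(); q=o["orientation"]; T=np.eye(4); T[:3,:3]=R.from_quat(np.r_[q[1:],q[0]]).as_matrix(); T[:3,3]=o["tool_pos"]
        M=T@c["T_tool_cam"]; return dict(f=f,cx=c["cx"],cy=c["cy"],Rw=M[:3,:3],o=M[:3,3],fish=True)
    Rm=cv2.Rodrigues(c["rvec"])[0]; return dict(f=f,cx=c["cx"],cy=c["cy"],Rw=Rm.T,o=-Rm.T@c["tvec"],fish=False)
def ray(c,row,col):
    v=np.array([(col-c["cx"])/c["f"],(row-c["cy"])/c["f"],1.])
    if c["fish"]:
        a=np.hypot(v[0],v[1]); v=np.array([*(v[:2]/max(a,1e-9)*np.sin(a)),np.cos(a)])
    v=c["Rw"]@v; return v/np.linalg.norm(v)
def proj(c,P):  # -> row,col
    p=(np.atleast_2d(P)-c["o"])@c["Rw"]; k=np.hypot(p[:,0],p[:,1])
    s=np.arctan2(k,p[:,2])/np.maximum(k,1e-9) if c["fish"] else 1/p[:,2]
    return np.stack([c["cy"]+c["f"]*s*p[:,1],c["cx"]+c["f"]*s*p[:,0]],1)
def at_z(c,rc,z):
    d=ray(c,*rc); return c["o"]+d*(z-c["o"][2])/d[2]
def tri(obs):  # [(cam,(row,col))...] -> point, miss distance
    A=np.zeros((3,3));b=np.zeros(3)
    for c,p in obs:
        d=ray(c,*p);P=np.eye(3)-np.outer(d,d);A+=P;b+=P@c["o"]
    X=np.linalg.solve(A,b); return X,[np.linalg.norm(np.cross(X-c["o"],ray(c,*p))) for c,p in obs]
E
python3 - <<'E'
from h import *
np.set_printoptions(precision=4,suppress=True)
s,t=cam("scene"),cam("top")
print(s["o"],t["o"])
for n,a,b in [("jar",(293,323),(238,308)),("cap",(266,321),(233,308)),("mark",(252,305),(221,304)),("brace",(280,251),(187,281)),("ink",(352,241),(228,228)),("rub",(241,281),(174,333)),("clip",(245,350),(226,362))]:
    print(n,*tri([(s,a),(t,b)]), at_z(s,a,0),at_z(t,b,0))
print("cable grommet",at_z(t,(254,407),0),"partition base",at_z(t,(290,436),0),at_z(t,(180,408),0),"top edge",at_z(t,(0,440),.36),at_z(t,(400,555),.36),at_z(t,(0,490),.36), "box",at_z(t,(150,240),0),at_z(t,(120,385),0),at_z(t,(100,225),.2))
E
```

```text
[0.1173 0.5334 0.735 ] [0.3341 0.1559 0.9155]
jar [0.469  0.1423 0.0029] [np.float64(0.0022294681617025737), np.float64(0.002229468161702618)] [0.4684 0.1397 0.    ] [0.4714 0.1434 0.    ]
cap [0.4687 0.1443 0.0741] [np.float64(0.0008373984369309774), np.float64(0.0008373984369310609)] [0.5073 0.1002 0.    ] [0.4814 0.1437 0.    ]
mark [0.4881 0.1537 0.0996] [np.float64(0.0017481390065980434), np.float64(0.0017481390065980011)] [ 0.5481  0.0951 -0.    ] [0.5052 0.1524 0.    ]
brace [0.5712 0.2001 0.0063] [np.float64(0.00019572460855954717), np.float64(0.00019572460855946003)] [0.575  0.1972 0.    ] [0.573  0.2006 0.    ]
ink [0.4863 0.3014 0.0054] [np.float64(0.0010529582087487254), np.float64(0.00105295820874864)] [0.49   0.3002 0.    ] [0.4863 0.3016 0.    ]
rub [ 0.6076  0.0952 -0.0157] [np.float64(0.0009425339794593066), np.float64(0.0009425339794594065)] [0.5964 0.1039 0.    ] [0.6038 0.0967 0.    ]
clip [0.4973 0.0371 0.0059] [np.float64(0.0006053996780901708), np.float64(0.0006053996780901704)] [0.4998 0.0329 0.    ] [0.4989 0.0367 0.    ]
cable grommet [ 0.4456 -0.0532  0.    ] partition base [ 0.3764 -0.11    0.    ] [ 0.5967 -0.0559  0.    ] top edge [ 0.7393 -0.0161  0.36  ] [ 0.2373 -0.1423  0.36  ] [ 0.7426 -0.0827  0.36  ] box [0.6472 0.2863 0.    ] [ 0.723  -0.0086  0.    ] [0.6616 0.2862 0.2   ]
```

Call:
{"method": "apply_moves", "body": {
  "series": [
    [85,[0,0,-1],[0,0,0]],
    [85,[0,0,-1],[0,0,0]],
    [85,[0,0,-1],[0,0,0]],
    [85,[0,0,-1],[0,0,0]],
    [85,[0,0,-1],[0,0,0]],
    [85,[0,0,-1],[0,0,0]],
    [85,[0,0,0],[0,0,0]]
  ]
}}

```text
time_s: 1.38
tool_pos: [0.2719, -0.5639, 0.4801]
orientation: [0.006, 0.975, 0.222, 0.002]
wrist_force: [1.0, -0.9, 1.3]
finger_gap: 0.996
grip_force: 0.0
```

Call:
{"method": "apply_moves", "body": {
  "series": [
    [85,[0.9,-0.5,0],[0,0,0]],
    [85,[0.9,-0.5,0],[0,0,0]],
    [85,[0.9,-0.5,0],[0,0,0]],
    [85,[0.9,-0.5,0],[0,0,0]],
    [85,[0.9,-0.5,0],[0,0,0]],
    [85,[0.9,-0.5,0],[0,0,0]],
    [85,[0.9,-0.5,0],[0,0,0]],
    [85,[0.9,-0.5,0],[0,0,0]],
    [85,[0.9,-0.5,0],[0,0,0]],
    [85,[0.9,-0.5,0],[0,0,0]]
  ]
}}

```text
time_s: 2.22
tool_pos: [0.5094, -0.2249, 0.4716]
orientation: [0.0, 0.975, 0.222, 0.0]
wrist_force: [0.8, -0.3, 0.3]
finger_gap: 0.992
grip_force: 0.0
```

Call:
{"method": "apply_moves", "body": {
  "series": [
    [85,[0.28,-0.96,0],[0,0,0]],
    [85,[0.28,-0.96,0],[0,0,0]],
    [85,[0.28,-0.96,0],[0,0,0]],
    [85,[0.28,-0.96,0],[0,0,0]],
    [85,[0.28,-0.96,0],[0,0,0]],
    [85,[0.28,-0.96,0],[0,0,0]],
    [85,[0.28,-0.96,0],[0,0,0]],
    [85,[0.28,-0.96,0],[0,0,0]],
    [85,[0,0,0],[0,0,0]],
    [85,[0,0,0],[0,0,0]]
  ]
}}

```text
time_s: 3.05
tool_pos: [0.4554, 0.0913, 0.4717]
orientation: [-0.0, 0.974, 0.225, 0.0]
wrist_force: [0.3, -0.5, -0.5]
finger_gap: 0.998
grip_force: 0.0
```

Call:
{"method": "apply_moves", "body": {
  "series": [
    [85,[0,-0.4,0.9],[0,0,0]],
    [85,[0,-0.4,0.9],[0,0,0]],
    [85,[0,0,0.9],[0,0,0]],
    [85,[0,0,0.9],[0,0,0]],
    [85,[0,0,0],[0,0,0]],
    [85,[0,0,0],[0,0,0]]
  ]
}}

```text
time_s: 3.55
tool_pos: [0.4421, 0.1161, 0.327]
orientation: [0.0, 0.975, 0.222, -0.002]
wrist_force: [0.2, -0.4, 1.3]
finger_gap: 0.994
grip_force: 0.0
```

```bash
python3 - <<'E'
from h import *
np.set_printoptions(precision=4,suppress=True)
o=r.observe(); print(o["joint_pos"],o["tool_pos"],o["orientation"])
c=cam("wrist"); im=r.grab_frame("wrist"); cv2.imwrite("pics/w0.png",im[:,:,::-1])
H=dict(jar=0,cap=.0695,cap_mark=.0915,brace=0,ink=0,rubber_block=0,clip=0)
for t in H:
    for d in r.pinpoint("wrist",t)[:2]: print(t,round(d["score"],2),np.array(d["at"]),at_z(c,d["at"],H[t]))
np.savez("w0.npz",**{k:np.array(v) for k,v in c.items()})
E
```

```text
[ 0.1498  0.1938 -0.5684  1.7364  0.1094  1.2461 -1.5692] [0.4421 0.1161 0.327 ] [ 0.0002  0.9751  0.2216 -0.0015]
cap 0.69 [160.9 307.3] [0.4679 0.1428 0.0695]
cap_mark 0.8 [138.  302.8] [0.4894 0.1572 0.0915]
ink 0.7 [ 93.7 205.9] [0.4865 0.2981 0.    ]
rubber_block 0.64 [ 75.9 384.8] [0.6018 0.1021 0.    ]
clip 0.55 [172.6 400.3] [0.5    0.0283 0.    ]
```

View pics/w0.png

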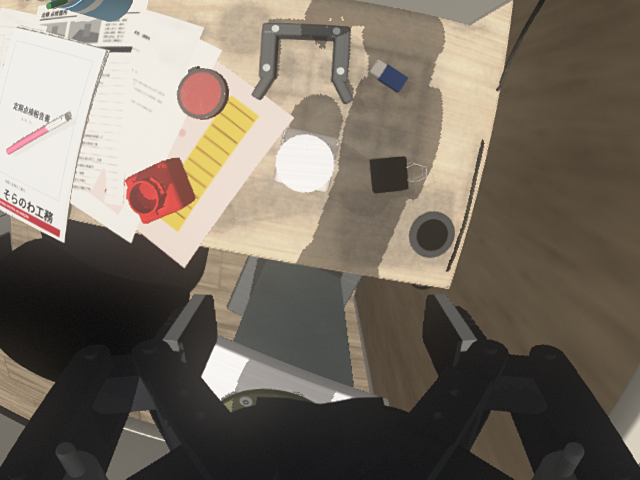

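```bash
cat > fit.py <<'E'
from h import *
from scipy.optimize import minimize
def boxh(x0,x1,y0,y1,z0,z1): return np.array([[x,y,z] for x in(x0,x1) for y in(y0,y1) for z in(z0,z1)])
def ring(rad,z0,z1):
    a=np.linspace(0,2*np.pi,48); return np.array([[rad*np.cos(t),rad*np.sin(t),z] for t in a for z in(z0,z1)])/1.
def lip(s): return np.array([[x,s*y,z] for x,y in((-21,34.5),(-21,52.5),(-48,51),(-46,66)) for z in(0,26)])/1000
BR=[boxh(.033,.049,-.0525,.0525,0,.026)]+[boxh(-.021,.041,*sorted((s*.0345,s*.0525)),0,.026) for s in(1,-1)]+[lip(s) for s in(1,-1)]
def rsq(h,rr,z0,z1):
    a=np.linspace(0,2*np.pi,48,False); k=h-rr
    return np.array([[np.sign(np.cos(t))*k+rr*np.cos(t),np.sign(np.sin(t))*k+rr*np.sin(t),z] for t in a for z in(z0,z1)])
BODY=rsq(.032,.006,0,.058); CAP=ring(.030,.0695,.0915)
JAR=[BODY,CAP]
def mask(c,parts,p):
    m=np.zeros((960,1280),np.uint8); Rz=R.from_euler("z",p[2]).as_matrix()
    for q in parts:
        px=proj(c,q@Rz.T+[p[0],p[1],0])[:,::-1]*2
        cv2.fillConvexPoly(m,cv2.convexHull(np.round(px*16).astype(np.int32)),255,shift=4,lineType=cv2.LINE_AA)
    return cv2.resize(m,(640,480),interpolation=cv2.INTER_AREA)/255.
def fit(obs,parts,p0,st=(.006,.006,.08)):
    S=np.array(st)
    def cost(u):
        p=p0+u*S; e=0
        for c,reg in obs:
            m=mask(c,parts,p); e+=1-np.minimum(m,reg).sum()/np.maximum(m,reg).sum()
        return e/len(obs)
    best=min((minimize(cost,[0,0,a],method="Nelder-Mead",options=dict(initial_simplex=np.array([[0,0,a],[1,0,a],[0,1,a],[.3,.3,a+1]]),xatol=.01,fatol=1e-4,maxiter=150)) for a in(-2,0,2)),key=lambda s:s.fun)
    return p0+best.x*S,best.fun
def sil(n,t,near=None):
    c=cam(n); r.grab_frame(n); L=r.silhouettes(n,t)
    if near is not None:
        pc=proj(c,[near])[0]; L=[d for d in L if np.hypot(d["extent"][0]-pc[1],d["extent"][1]-pc[0])<40]
    return (c,L[0]["region"].astype(float),L[0]["score"]) if L else None
E
python3 - <<'E'
from fit import *
np.set_printoptions(precision=4,suppress=True)
for t,parts,p0 in (("brace",BR,np.array([.572,.200,.48])),("jar",[BODY],np.array([.469,.143,.45])),("cap",[CAP],np.array([.469,.143,.45]))):
    O=[]
    for n in("wrist","scene","top"):
        s=sil(n,t,[p0[0],p0[1],{"brace":.013,"jar":.045,"cap":.08}[t]])
        if s: 
            O.append(s[:2]); P=parts if t!="jar" else (JAR if s[1].sum()>0 else parts)
            print(t,n,round(s[2],2),int(s[1].sum()),*( fit([s[:2]],P,p0)))
            np.save(f"m_{t}_{n}.npy",s[1])
    if O: print(t,"all",*fit(O,JAR if t=="jar" else parts,p0))
E
```

```text
brace wrist 0.69 3205 [0.5693 0.1977 0.3954] 0.1471829547418646
brace scene 0.69 2331 [0.5695 0.1977 0.375 ] 0.1432202008605009
brace top 0.71 840 [0.5661 0.1971 0.3715] 0.4443221551072959
brace all [0.5689 0.1976 0.3905] 0.24841749817129935
jar wrist 0.71 618 [0.4679 0.1442 0.239 ] 0.8213862320657346
jar scene 0.75 1461 [0.4674 0.1441 0.2976] 0.5131521710646996
jar top 0.87 315 [0.4401 0.1362 0.8612] 0.7650181124434534
jar all [0.4661 0.1439 0.2472] 0.7079700006937738
cap wrist 0.55 2677 [0.467  0.1442 0.6426] 0.03606196887369295
cap scene 0.97 1324 [0.4674 0.144  0.3098] 0.060820257233829556
cap top 0.86 298 [0.4594 0.1408 0.6321] 0.6882999146757679
cap all [0.4667 0.1442 0.5048] 0.2735506600831371
```

```bash
python3 - <<'E'
from fit import *
np.set_printoptions(precision=4,suppress=True)
obs=[(cam(n),np.load(f"m_jar_{n}.npy"),np.load(f"m_cap_{n}.npy")) for n in("wrist","scene")]
SH=rsq(.026,.02,.058,.063); 
def f(p,which=(0,1)):
    e=0
    for i in which:
        c,reg,cap=obs[i]; m=mask(c,[BODY,SH],p)*(1-mask(c,[CAP,ring(.021,.063,.084)],[.4672,.1441,0]))
        e+=1-np.minimum(m,reg).sum()/np.maximum(m,reg).sum()
    return e
for w in((0,),(1,),(0,1)):
    print(w,[(round(a,2),round(min(f([.4672+dx,.1441+dy,a],w) for dx in(-.0015,0,.0015) for dy in(-.0015,0,.0015)),3)) for a in np.arange(.1,.75,.06)])
print([np.round(proj(obs[0][0],[.4672,.1441,.04])),])
E
```

```text
(0,) [(np.float64(0.1), np.float64(0.473)), (np.float64(0.16), np.float64(0.382)), (np.float64(0.22), np.float64(0.322)), (np.float64(0.28), np.float64(0.337)), (np.float64(0.34), np.float64(0.422)), (np.float64(0.4), np.float64(0.515)), (np.float64(0.46), np.float64(0.581)), (np.float64(0.52), np.float64(0.638)), (np.float64(0.58), np.float64(0.684)), (np.float64(0.64), np.float64(0.723)), (np.float64(0.7), np.float64(0.754))]
(1,) [(np.float64(0.1), np.float64(0.136)), (np.float64(0.16), np.float64(0.12)), (np.float64(0.22), np.float64(0.109)), (np.float64(0.28), np.float64(0.102)), (np.float64(0.34), np.float64(0.111)), (np.float64(0.4), np.float64(0.136)), (np.float64(0.46), np.float64(0.167)), (np.float64(0.52), np.float64(0.198)), (np.float64(0.58), np.float64(0.23)), (np.float64(0.64), np.float64(0.261)), (np.float64(0.7), np.float64(0.283))]
(0, 1) [(np.float64(0.1), np.float64(0.625)), (np.float64(0.16), np.float64(0.526)), (np.float64(0.22), np.float64(0.458)), (np.float64(0.28), np.float64(0.464)), (np.float64(0.34), np.float64(0.547)), (np.float64(0.4), np.float64(0.652)), (np.float64(0.46), np.float64(0.749)), (np.float64(0.52), np.float64(0.838)), (np.float64(0.58), np.float64(0.915)), (np.float64(0.64), np.float64(0.985)), (np.float64(0.7), np.float64(1.037))]
[array([[160., 308.]])]
```

```bash
python3 - <<'E'
from fit import *
c=cam("wrist"); im=cv2.imread("pics/w0.png"); im=cv2.resize(im,None,fx=4,fy=4,interpolation=cv2.INTER_CUBIC)
def outl(parts,p,col):
    Rz=R.from_euler("z",p[2]).as_matrix()
    for q in parts:
        for z in(q[:,2].min(),q[:,2].max()):
            k=q[q[:,2]==z]; px=proj(c,k@Rz.T+[p[0],p[1],0])[:,::-1]*4+1.5
            cv2.polylines(im,[cv2.convexHull(px.astype(np.int32))],True,col,1)
outl(BR,[.5694,.1977,.385],(0,255,255)); outl([BODY],[.4672,.1441,.25],(0,0,255)); outl([CAP],[.4672,.1441,.25],(255,0,0))
cv2.imwrite("pics/w0c.png",im[30:810,920:1720][:600+0] if 0 else cv2.resize(im[20:820,780:1740],(720,600)))
E
```

```text
(no output)
```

View pics/w0c.png

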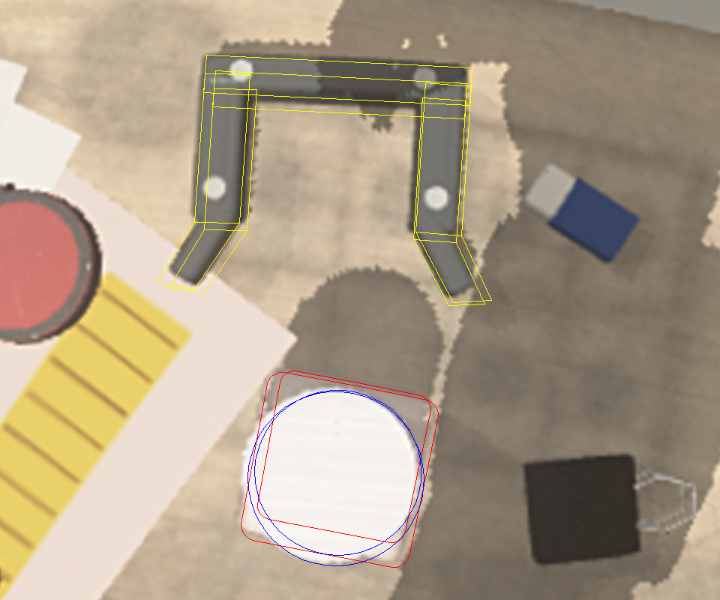

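```bash
python3 - <<'E'
from fit import *
np.set_printoptions(precision=4,suppress=True)
c=cam("wrist")
B=np.array([(241,70),(425,77),(214,188),(436,198)])*4/3
P=[at_z(c,((20+y)/4-.4,(780+x)/4-.4),.0265) for x,y in B]
for p in P: print(p)
d=P[0]-P[1];print("back yaw",np.arctan2(-d[0],d[1]),np.linalg.norm(d)); d=P[2]-P[3];print("side",np.arctan2(-d[0],d[1]),np.linalg.norm(d))
a=(P[0]+P[1])/2-(P[2]+P[3])/2;print("mid",np.arctan2(a[1],a[0]),np.linalg.norm(a))
for y in(.40,.43):
    u=np.array([np.cos(y),np.sin(y)]); print(y,((P[0]+P[1])/2)[:2]-.041*u)
K=[(205,55),(467,68)]
P=[at_z(c,((20+y*4/3)/4-.4,(780+x*4/3)/4-.4),.026) for x,y in K]; d=P[0]-P[1]; print("outer back edge",np.arctan2(-d[0],d[1]),np.linalg.norm(d),(P[0]+P[1])/2)
E
```

```text
[0.5946 0.2492 0.0265]
[0.6223 0.1824 0.0265]
[0.5459 0.2374 0.0265]
[0.5789 0.1568 0.0265]
back yaw 0.3934482247000898 0.07238397440050592
side 0.38866639774936024 0.08709206976452238
mid 0.3862096787635257 0.04969645326507134
0.4 [0.5707 0.1998]
0.43 [0.5712 0.1987]
outer back edge 0.3812819861556993 0.10358007016297358 [0.6142 0.2174 0.026 ]
```

Call:
{"method": "apply_moves", "body": {
  "series": [
    [34,[-0.55,-0.64,0],[0,0,0]],
    [34,[0,0,0.5],[0,0,5.65]],
    [34,[0,0,0.5],[0,0,5.65]],
    [34,[0,0,1],[0,0,0]],
    [34,[0,0,1],[0,0,0]],
    [34,[0,0,1],[0,0,0]],
    [34,[0,0,1],[0,0,0]],
    [34,[0,0,1],[0,0,0]],
    [34,[0,0,0.7],[0,0,0]],
    [34,[0,0,0],[0,0,0]]
  ]
}}

```text
time_s: 5.68
tool_pos: [0.4087, 0.1304, 0.0552]
orientation: [0.0, 0.992, 0.126, -0.004]
wrist_force: [-0.9, 0.0, 0.2]
finger_gap: 0.4
grip_force: 0.0
```

```bash
python3 - <<'E'
from fit import *
np.set_printoptions(precision=4,suppress=True)
o=r.observe(); print(o["joint_pos"],o["tool_pos"],o["orientation"],o["wrist_force"],o["finger_gap"])
q=o["orientation"]; print("yaw",2*np.arctan2(q[2],q[1]))
c=cam("wrist"); im=r.grab_frame("wrist"); cv2.imwrite("pics/w1.png",im[:,:,::-1])
E
```

```text
[-0.074   0.4963 -0.4136  2.2108  0.3974  0.5125 -2.1131] [0.4087 0.1304 0.0552] [ 0.0005  0.992   0.1258 -0.004 ] [-0.9449  0.0444  0.2064] 0.39998941850079917
yaw 0.25224594336930267
```

View pics/w1.png

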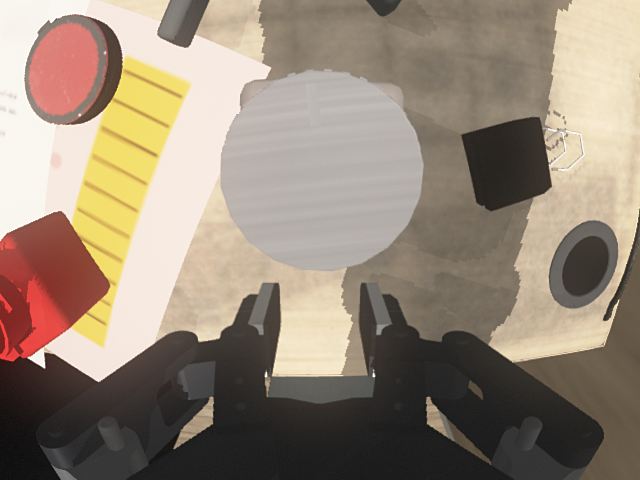

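Call:
{"method": "apply_moves", "body": {
  "series": [
    [34,[0,0,0.58],[0,0,0]],
    [34,[0.15,0,0],[0,0,0]],
    [34,[0.15,0,0],[0,0,0]],
    [34,[0.1,0,0],[0,0,0]],
    [34,[0.2,-0.037,0],[0,0,-1]],
    [34,[0.2,-0.034,0],[0,0,-1]],
    [34,[0.2,-0.031,0],[0,0,-1]],
    [34,[0.2,-0.028,0],[0,0,-1]],
    [34,[0,0,0],[0,0,0]]
  ]
}}

```text
time_s: 6.48
tool_pos: [0.4588, 0.1505, 0.0365]
orientation: [-0.001, 0.987, 0.161, 0.002]
wrist_force: [0.1, 0.4, -0.2]
finger_gap: 0.398
grip_force: 0.0
```

```bash
cat > look.py <<'E'
from fit import *
np.set_printoptions(precision=4,suppress=True)
def rel(p,B=np.array([.5698,.199]),y=.389):
    d=np.array(p)[:2]-B; c,s=np.cos(y),np.sin(y); return np.array([c*d[0]+s*d[1],-s*d[0]+c*d[1]])*1000
o=r.observe(); q=o["orientation"]; print("tcp rel mm",rel(o["tool_pos"]),"z",o["tool_pos"][2],"yaw rel",2*np.arctan2(q[2],q[1])-.389,"F",o["wrist_force"],"T",o["wrist_torque"],"gap",o["finger_gap"],"t",o["time_s"])
for n in("wrist","scene"):
    c=cam(n);r.grab_frame(n)
    for t,z in(("cap",.0695),("cap_mark",.0915),("jar",0),("brace",0)):
        for d in r.pinpoint(n,t)[:2]:
            print(n,t,round(d["score"],2),np.round(d["at"]),rel(at_z(c,d["at"],z)))
    s=sil(n,"cap")
    if s: p,e=fit([s[:2]],[CAP],np.array([o["tool_pos"][0]+.04,o["tool_pos"][1]+.016,0]),(.01,.01,.01)); print(n,"cap fit rel",rel(p),round(e,3))
E
python3 look.py
```

```text
tcp rel mm [-121.0982   -2.804 ] z 0.03651526619686435 yaw rel -0.0661708210737848 F [ 0.0871  0.3891 -0.2141] T [ 0.0561 -0.0419 -0.0216] gap 0.39789894250314783 t 6.4833
wrist cap 0.56 [225. 327.] [-78.1445  -8.3267]
wrist cap_mark 0.68 [144. 309.] [-52.287   -5.2409]
wrist jar 0.87 [333.  64.] [-161.0792  175.7788]
wrist cap fit rel [-77.6774  -7.0746] 0.013
scene cap 0.86 [261. 297.] [-76.0046 -13.4217]
scene cap_mark 0.74 [249. 279.] [-49.4751 -10.679 ]
scene cap_mark 0.42 [239. 282.] [-46.3577 -29.621 ]
scene jar 0.69 [409. 312.] [-164.4517  174.1829]
scene jar 0.64 [290. 299.] [-77.3079  -8.7631]
scene brace 0.97 [281. 250.] [ 4.3001 -2.0828]
scene cap fit rel [-74.561   -8.0268] 0.301
```

Call:
{"method": "apply_moves", "body": {
  "series": [
    [34,[0.2,-0.03,0.03],[0,0,-1]],
    [34,[0.2,-0.03,0.03],[0,0,-1]],
    [34,[0.2,-0.03,0],[0,0,-1]],
    [34,[0.2,-0.03,0],[0,0,-0.8]],
    [34,[0.2,-0.033,0],[0,0,0]],
    [34,[0.2,-0.01,0],[0,0,0]],
    [34,[0.1,0,0],[0,0,0]],
    [34,[0,0,0],[0,0,0]]
  ]
}}

```text
time_s: 7.85
tool_pos: [0.5041, 0.1747, 0.0337]
orientation: [-0.001, 0.981, 0.193, 0.001]
wrist_force: [0.8, -0.1, 0.3]
finger_gap: 0.396
grip_force: 0.0
```

```bash
python3 look.py
```

```text
tcp rel mm [-70.0397   2.4139] z 0.03372512500279321 yaw rel -0.0013856364680054911 F [ 0.8108 -0.1442  0.3067] T [ 0.0378 -0.0405  0.0556] gap 0.3964908636880233 t 7.85
wrist cap 0.87 [229. 326.] [-27.39    -0.0183]
wrist cap_mark 0.79 [144. 310.] [-0.8871  4.1783]
wrist jar 0.83 [381.  80.] [-160.9934  175.9767]
wrist brace 0.67 [351. 523.] [-128.279  -128.7322]
wrist cap fit rel [-26.2566   0.1846] 0.016
scene cap 0.86 [258. 260.] [-18.9467  -1.6639]
scene cap_mark 0.96 [248. 244.] [0.3469 5.2955]
scene jar 0.75 [408. 309.] [-160.4803  174.1442]
scene jar 0.62 [286. 266.] [-24.8098   0.5814]
scene brace 0.75 [284. 251.] [0.6025 3.1201]
scene cap fit rel [-21.3902   0.4235] 0.371
```

Call:
{"method": "apply_moves", "body": {
  "series": [
    [34,[0.12,0,0],[0,0,0]],
    [34,[0.12,0,0],[0,0,0]],
    [34,[0.12,0,0],[0,0,0]],
    [34,[0.1,0,0],[0,0,0]],
    [34,[0.1,0,0],[0,0,0]],
    [34,[0,0,0],[0,0,0]]
  ]
}}

```text
time_s: 9.05
tool_pos: [0.5244, 0.1826, 0.0336]
orientation: [-0.0, 0.981, 0.193, 0.001]
wrist_force: [-0.1, 0.6, 0.1]
finger_gap: 0.398
grip_force: 0.0
```

```bash
python3 look.py
```

```text
tcp rel mm [-48.2461   2.065 ] z 0.03359962487196887 yaw rel -0.001454588124207623 F [-0.0923  0.6267  0.0733] T [ 0.0067 -0.0252  0.03  ] gap 0.3977901142145622 t 9.05
wrist cap 0.92 [227. 325.] [-4.8041  0.0378]
wrist cap_mark 0.85 [142. 308.] [21.2888  4.1807]
wrist jar 0.78 [407.  88.] [-164.773   177.6463]
wrist cap fit rel [-4.9123  0.2791] 0.014
scene cap 0.8 [253. 249.] [-0.6686 -4.8258]
scene cap_mark 0.86 [245. 234.] [19.0589  3.3794]
scene jar 0.89 [281. 254.] [-1.1474 -3.9036]
scene jar 0.87 [407. 312.] [-164.6376  171.818 ]
scene brace 0.67 [281. 254.] [-1.8513 -3.9233]
scene cap fit rel [2.6812 1.2124] 0.386
```

Still about 5 mm short; push on in small steps until contact with the back wall shows.

Call:
{"method": "apply_moves", "body": {
  "series": [
    [34,[0.05,0,0],[0,0,0]],
    [34,[0.05,0,0],[0,0,0]],
    [34,[0.05,0,0],[0,0,0]],
    [34,[0,0,0],[0,0,0]]
  ]
}}

```text
time_s: 10.08
tool_pos: [0.5286, 0.1842, 0.0335]
orientation: [0.0, 0.981, 0.193, -0.0]
wrist_force: [-2.9, -1.3, 2.3]
finger_gap: 0.396
grip_force: 1.3
```

Call:
{"method": "apply_moves", "body": {
  "series": [
    [34,[0.04,0,0],[0,0,0]],
    [34,[0,0,0],[0,0,0]]
  ]
}}

```text
time_s: 10.25
tool_pos: [0.5286, 0.1842, 0.0334]
orientation: [0.001, 0.981, 0.193, -0.002]
wrist_force: [-6.8, -3.3, 4.7]
finger_gap: 0.397
grip_force: 3.7
```

```bash
python3 look.py
```

```text
tcp rel mm [-43.7518   1.8924] z 0.03336060450820813 yaw rel -0.0013508514487436951 F [-6.8315 -3.3     4.6678] T [-0.5862  1.4037  0.0102] gap 0.39663913742742424 t 10.25
wrist cap 0.73 [229. 322.] [-0.595   0.7126]
wrist cap_mark 0.81 [146. 308.] [25.16    4.1237]
wrist jar 0.42 [205. 514.] [  -7.0719 -102.3942]
scene cap 0.63 [356. 246.] [-67.8745 160.5314]
scene cap 0.57 [251. 249.] [ 2.5464 -9.0687]
scene jar 0.87 [280. 251.] [ 3.933  -3.2842]
scene jar 0.82 [407. 306.] [-155.7266  173.5966]
scene brace 0.63 [280. 250.] [ 6.05   -3.2245]
scene cap fit rel [6.6005 0.0691] 0.427
```

Call:
{"method": "apply_moves", "body": {
  "series": [
    [34,[-0.4,0,0],[0,0,0]],
    [34,[-0.5,0,0],[0,0,0]],
    [34,[0,0,-1],[0,0,0]],
    [85,[0,0,-1],[0,0,0]],
    [85,[0,0,-1],[0,0,0]],
    [85,[0.95,0.035,0],[0,0,0]],
    [85,[0.9,0,0],[0,0,0]],
    [85,[0,0,0],[0,0,0]],
    [85,[0,0,0],[0,0,0]]
  ]
}}

```text
time_s: 11.7
tool_pos: [0.5678, 0.1989, 0.1536]
orientation: [-0.001, 0.981, 0.192, 0.001]
wrist_force: [-0.9, 0.2, -0.7]
finger_gap: 0.996
grip_force: 0.0
```

```bash
python3 look.py; python3 -c "
from h import *
print(r.observe()['joint_pos']); cv2.imwrite('pics/w2.png',r.grab_frame('wrist')[:,:,::-1])"
```

```text
tcp rel mm [-1.8605  0.6531] z 0.15356077705477827 yaw rel -0.0018357616479877659 F [-0.8677  0.2234 -0.6851] T [-0.0199 -0.0151  0.0068] gap 0.9955717706839987 t 11.7
wrist cap 0.81 [240. 317.] [-0.1401  2.0674]
wrist cap_mark 0.89 [207. 314.] [25.944   3.4365]
wrist cap_mark 0.64 [222. 439.] [ 17.2635 -70.0489]
wrist cap fit rel [-0.224   0.3103] 0.029
scene cap 0.56 [252. 245.] [ 7.0294 -5.4443]
scene cap_mark 0.95 [244. 230.] [25.8145  3.5234]
scene jar 0.9 [409. 309.] [-160.8407  175.5559]
scene jar 0.86 [280. 254.] [-0.5765 -5.2231]
scene brace 0.79 [281. 255.] [-3.7317 -3.6904]
scene cap fit rel [ 0.6397 -1.484 ] 0.099
[-0.04765524  0.57320102 -0.53170337  1.67654647  0.33646946  0.98413919
 -1.88099579]
```

View pics/w2.png

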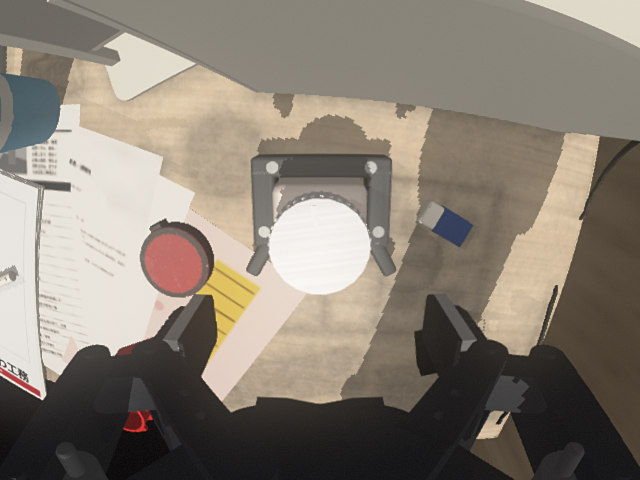

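Call:
{"method": "apply_moves", "body": {
  "series": [
    [85,[0.04,0.01,0],[0,0,-6.43]],
    [85,[0,0,0],[0,0,-6.43]],
    [85,[0,0,0],[0,0,-6.43]],
    [85,[0,0,0],[0,0,-6.43]],
    [85,[0,0,0],[0,0,-6.43]],
    [85,[0,0,0],[0,0,-6.43]],
    [85,[0,0,0],[0,0,-6.43]],
    [85,[0,0,0],[0,0,0]],
    [85,[0,0,0],[0,0,0]]
  ]
}}

```text
time_s: 13.2
tool_pos: [0.5677, 0.1981, 0.1536]
orientation: [-0.0, 0.834, 0.552, -0.0]
wrist_force: [-0.6, -0.1, 0.5]
finger_gap: 0.994
grip_force: 0.0
```

```bash
python3 look.py | grep -v "jar\|brace"
```

```text
tcp rel mm [-2.3004  0.0169] z 0.15355379403242297 yaw rel 0.780576780622309 F [-0.5631 -0.1167  0.4522] T [-0.0232 -0.0348  0.0392] gap 0.9942191388247555 t 13.2
wrist cap 0.58 [239. 320.] [-0.7094  0.5978]
wrist cap_mark 0.75 [218. 348.] [24.6635  2.8856]
wrist cap fit rel [-0.135   0.1523] 0.021
scene cap 0.85 [250. 246.] [ 7.2184 -8.1525]
scene cap_mark 0.57 [244. 228.] [27.5192  4.5125]
scene cap fit rel [0.1628 1.261 ] 0.14
```

Call:
{"method": "apply_moves", "body": {
  "series": [
    [85,[0.04,0.04,0.5],[0,0,0]],
    [85,[0,0,0.6],[0,0,0]],
    [85,[0,0,0.6],[0,0,0]],
    [85,[0,0,0.4],[0,0,0]],
    [85,[0,0,0.165],[0,0,0]],
    [85,[0,0,0],[0,0,0]],
    [85,[0,0,0],[0,0,0]]
  ]
}}

```text
time_s: 14.48
tool_pos: [0.5699, 0.1995, 0.0635]
orientation: [-0.0, 0.833, 0.554, 0.0]
wrist_force: [-0.2, 0.4, 0.2]
finger_gap: 0.996
grip_force: 0.0
```

```bash
python3 look.py | grep -v "jar\|brace"
```

```text
tcp rel mm [0.2952 0.3807] z 0.06353436713440669 yaw rel 0.7843784806652541 F [-0.1635  0.4442  0.1812] T [-0.0088  0.0096 -0.0488] gap 0.9961882020673075 t 14.4833
wrist cap 0.94 [312. 318.] [-1.0599 -0.7393]
wrist cap_mark 0.64 [289. 360.] [23.7266  3.5684]
wrist cap fit rel [-0.5768 -0.0441] 0.022
scene cap 0.69 [251. 247.] [ 4.9369 -7.2061]
scene cap_mark 0.76 [242. 229.] [27.4697  0.6923]
scene cap fit rel [ 3.3899 -0.9525] 0.608
```

Centred. Close on the cap.

Call:
{"method": "apply_moves", "body": {
  "series": [
    [55,[0,0,0],[0,0,0]],
    [55,[0,0,0],[0,0,0]],
    [50,[0,0,0],[0,0,0]],
    [50,[0,0,0],[0,0,0]],
    [50,[0,0,0],[0,0,0]],
    [50,[0,0,0],[0,0,0]]
  ],
  "grip_force": 80
}}

```text
time_s: 15.68
tool_pos: [0.5692, 0.1994, 0.0638]
orientation: [-0.0, 0.833, 0.554, -0.0]
wrist_force: [-3.4, -0.5, 6.6]
finger_gap: 0.68
grip_force: 83.8
```

Call:
{"method": "apply_moves", "body": {
  "series": [
    [50,[0,0,0],[0,0,-3.5]],
    [50,[0,0,0],[0,0,-3.5]],
    [50,[0,0,0],[0,0,-3.5]],
    [50,[0,0,0],[0,0,-3.5]],
    [50,[0,0,0],[0,0,0]]
  ]
}}

```text
time_s: 16.1
tool_pos: [0.5694, 0.1998, 0.0641]
orientation: [-0.0, 0.758, 0.653, 0.0]
wrist_force: [-3.2, -0.3, 9.5]
finger_gap: 0.685
grip_force: 84.6
```

```bash
python3 look.py
```

```text
tcp rel mm [-0.0773  0.9211] z 0.06408325357101452 yaw rel 1.032833588438151 F [-3.1985 -0.2966  9.5273] T [-0.1173  0.7722  0.2283] gap 0.6852632726340853 t 16.1
wrist cap 0.65 [307. 322.] [ 1.2621 -0.1093]
wrist cap_mark 0.82 [289. 364.] [22.9758  8.681 ]
wrist jar 0.94 [248. 319.] [1.1557 2.7596]
wrist jar 0.61 [161.  10.] [-158.7521  172.7522]
wrist brace 0.16 [376. 383.] [  -9.0075 -102.3168]
wrist cap fit rel [-0.037 -0.175] 0.02
scene cap 0.86 [253. 247.] [ 3.1837 -4.3895]
scene cap_mark 0.91 [246. 229.] [24.6405  8.1747]
scene jar 0.78 [280. 254.] [-0.9029 -4.4688]
scene jar 0.78 [408. 307.] [-158.4505  174.2154]
scene brace 0.76 [281. 254.] [-1.8656 -3.0667]
scene cap fit rel [2.4848 0.3009] 0.511
```

Call:
{"method": "apply_moves", "body": {
  "series": [
    [50,[0,0,0],[0,0,-4]],
    [50,[0,0,0],[0,0,-4]],
    [50,[0,0,0],[0,0,-4]],
    [50,[0,0,0],[0,0,-4]],
    [50,[0,0,0],[0,0,-4]],
    [50,[0,0,0],[0,0,-4]],
    [50,[0,0,0],[0,0,-4]],
    [50,[0,0,0],[0,0,0]]
  ]
}}

```text
time_s: 17.47
tool_pos: [0.5694, 0.1998, 0.0644]
orientation: [-0.0, 0.577, 0.817, 0.0]
wrist_force: [-4.4, -1.5, 13.0]
finger_gap: 0.687
grip_force: 84.9
```

Call:
{"method": "apply_moves", "body": {
  "series": [
    [50,[0,0,0],[0,0,-4]],
    [50,[0,0,0],[0,0,-4]],
    [50,[0,0,0],[0,0,-4]],
    [50,[0,0,0],[0,0,-4]],
    [50,[0,0,0],[0,0,-4]],
    [50,[0,0,0],[0,0,-4]],
    [50,[0,0,0],[0,0,0]],
    [50,[0,0,0],[0,0,0]]
  ]
}}

```text
time_s: 18.13
tool_pos: [0.5694, 0.1999, 0.0644]
orientation: [0.0, 0.396, 0.918, 0.0]
wrist_force: [-3.9, -1.0, 11.5]
finger_gap: 0.684
grip_force: 84.9
```

```bash
python3 look.py
```

```text
tcp rel mm [-0.0033  0.9678] z 0.0644198259750817 yaw rel 1.937333950324225 F [-3.941  -1.0303 11.4841] T [-0.3162  0.8899  0.1398] gap 0.6842884914206591 t 18.1333
wrist cap 0.64 [307. 318.] [-0.0171  0.2001]
wrist cap_mark 0.69 [286. 365.] [ 8.0489 24.5639]
wrist cap_mark 0.29 [253. 319.] [-10.9143  29.9728]
wrist jar 0.63 [251. 319.] [-0.004   0.9805]
wrist cap fit rel [ 0.9627 -0.3409] 0.02
scene cap 0.93 [252. 247.] [ 2.9879 -5.0912]
scene cap_mark 0.81 [259. 236.] [ 4.1694 28.6377]
scene jar 0.8 [406. 312.] [-163.9213  170.2122]
scene jar 0.72 [280. 254.] [-1.5257 -4.6769]
scene brace 0.7 [282. 251.] [ 2.8652 -0.8399]
scene brace 0.47 [245. 349.] [-125.9713 -127.0712]
scene cap fit rel [ 2.027  -0.8146] 0.085
```

Call:
{"method": "apply_moves", "body": {
  "series": [
    [50,[0,0,0],[0,0,-4]],
    [50,[0,0,0],[0,0,0]],
    [50,[0,0,-0.05],[0,0,0]],
    [50,[0,0,-0.05],[0,0,0]],
    [50,[0,0,0],[0,0,0]]
  ]
}}

```text
time_s: 19.25
tool_pos: [0.5694, 0.1994, 0.0673]
orientation: [-0.0, 0.365, 0.931, 0.0]
wrist_force: [-2.7, 1.2, 0.2]
finger_gap: 0.689
grip_force: 85.8
```

```bash
python3 look.py | grep -v "brace"
```

```text
tcp rel mm [-0.176   0.5448] z 0.06727509566639417 yaw rel 2.006232564527762 F [-2.7121  1.2448  0.1587] T [ 0.3583  0.4603 -0.0073] gap 0.6890227238033259 t 19.25
wrist cap 0.86 [308. 320.] [ 1.293  -1.6821]
wrist cap_mark 0.74 [287. 366.] [ 7.5503 23.171 ]
wrist cap_mark 0.18 [ 26. 352.] [-35.0484 100.3729]
wrist jar 0.71 [245. 323.] [0.8381 3.9606]
wrist cap fit rel [ 1.3875 -1.7908] 0.033
scene cap 0.64 [250. 246.] [ 6.8937 -9.3294]
scene cap_mark 0.72 [252. 235.] [11.0416 16.5003]
scene jar 0.91 [408. 310.] [-162.4763  173.1628]
scene jar 0.78 [282. 256.] [-4.8516 -1.9156]
scene cap fit rel [ 2.8139 -2.9486] 0.086
```

Force on the tool has fallen to about zero (no downward pull), the torque is gone: threads free. Lift on gently.

Call:
{"method": "apply_moves", "body": {
  "series": [
    [50,[0,0,-0.1],[0,0,0]],
    [50,[0,0,-0.1],[0,0,0]],
    [50,[0,0,0],[0,0,0]]
  ]
}}

```text
time_s: 20.2
tool_pos: [0.5708, 0.1987, 0.076]
orientation: [0.001, 0.365, 0.931, 0.0]
wrist_force: [0.8, -0.2, 0.1]
finger_gap: 0.682
grip_force: 85.7
```

Call:
{"method": "apply_moves", "body": {
  "series": [
    [50,[0,0,-0.1],[0,0,0]],
    [50,[0,0,-0.1],[0,0,0]],
    [50,[0,0,-0.1],[0,0,0]],
    [50,[0,0,-0.1],[0,0,0]],
    [50,[0,0,-0.1],[0,0,0]],
    [50,[0,0,-0.06],[0,0,0]],
    [50,[0,0,0],[0,0,0]],
    [50,[0,0,0],[0,0,0]]
  ]
}}

```text
time_s: 20.87
tool_pos: [0.5698, 0.1991, 0.0976]
orientation: [0.0, 0.365, 0.931, 0.0]
wrist_force: [0.1, -0.7, -0.5]
finger_gap: 0.683
grip_force: 85.7
```

```bash
python3 look.py; python3 -c "
from h import *
im=r.grab_frame('scene')[:,:,::-1]; cv2.imwrite('pics/s3.png',cv2.resize(im[190:340,150:350],(800,600),interpolation=cv2.INTER_CUBIC))"
```

```text
tcp rel mm [0.0351 0.0835] z 0.09764775989339153 yaw rel 2.00593126865006 F [ 0.0812 -0.7186 -0.4609] T [-0.0281 -0.0069  0.0309] gap 0.6829895514727969 t 20.8667
wrist cap 0.86 [312. 318.] [  8.3775 -19.4384]
wrist cap_mark 0.57 [283. 364.] [16.1214 13.1625]
wrist jar 0.81 [233. 319.] [-0.2724  1.2731]
wrist cap fit rel [  4.2856 -11.364 ] 0.339
scene cap 0.64 [236. 243.] [ 23.2242 -34.0435]
scene cap_mark 0.73 [242. 230.] [26.431   0.7702]
scene jar 0.76 [281. 252.] [ 1.7114 -1.871 ]
scene jar 0.58 [407. 306.] [-156.5132  173.3309]
scene brace 0.59 [280. 253.] [ 1.3669 -4.3577]
scene cap fit rel [ 17.5248 -27.1417] 0.059
```

View pics/s3.png

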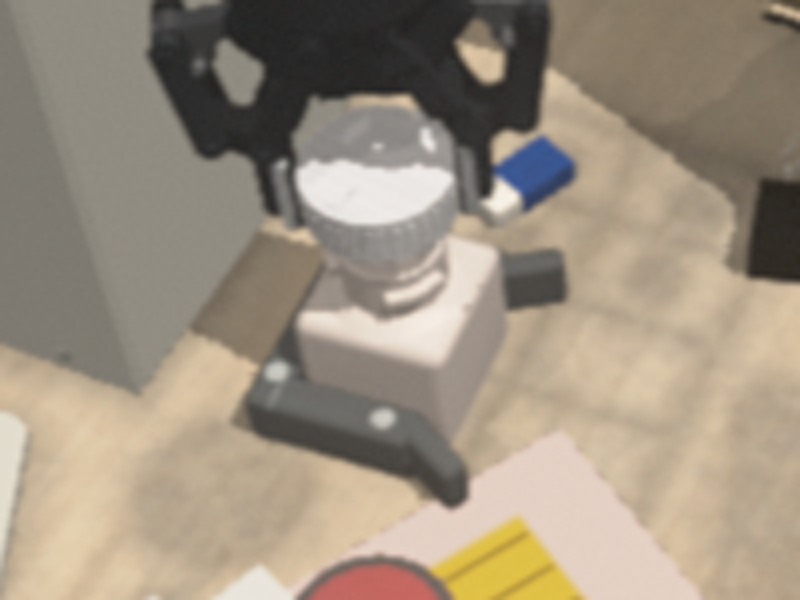

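```bash
python3 - <<'E'
from fit import *
print(tri([(cam("scene"),(236,243)),(cam("wrist"),(312,318))]))
o=r.observe();p0=np.array([*o["tool_pos"][:2],0])
S=[sil(n,"cap")[:2] for n in("scene",)]
print([(h,round(fit(S,[ring(.0303,.0695+h,.0915+h)],p0,(.002,.002,.01))[1],3),np.round(fit(S,[ring(.0303,.0695+h,.0915+h)],p0,(.002,.002,.01))[0][:2]-p0[:2],4)) for h in(.025,.03,.034,.038,.045)])
E
```

```text
(array([0.56257731, 0.20616369, 0.12615087]), [np.float64(0.0005543955158104009), np.float64(0.0005543955158103616)])
[(0.025, np.float64(0.04), array([ 0.0083, -0.0052])), (0.03, np.float64(0.052), array([ 0.0047, -0.0026])), (0.034, np.float64(0.063), array([ 0.002 , -0.0004])), (0.038, np.float64(0.074), array([-0.0008,  0.0015])), (0.045, np.float64(0.094), array([-0.0055,  0.0049]))]
```

```bash
python3 -c "
from plant import r
print(r.sign_off())"
```

```text
the job is handed in; nothing more can be done
None
```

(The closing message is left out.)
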